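# Flip the status flag of the dish that has been read

## Robot

A 7-joint arm with a two-finger parallel gripper is mounted at the origin on a cart in front of the work surface, level with it; the furniture and walls round the work are solid. World frame = base frame: x ahead of the robot, y to its left, z up, the work surface at z = 0. Lengths are in mm, angles in rad, forces in N, time in s.
With the tool pointing down it reaches from about 350 to 900 mm from the base axis. Payload 8.1 kg.
Tool frame: the origin (TCP) lies at the very end of the fingers, on their centre line; the grasp point (between the pads) lies 19 mm behind it; z points along the fingers, y is the line along which they close (so a half turn about z gives the same grasp; the last joint's range is limited). The gripper opens to 92 mm and grips with 3 to 60 N. Pads are 19 mm wide; open, the fingers measure 130 mm over their backs; the gripper's body (75 mm by 190 mm) begins 47 mm behind the grasp point.
Start: joints at [-0.103, 0.434, 0.025, 1.573, -0.012, 1.134, -0.075], TCP at [625.013, -0.027, 226.742] pointing down, gripper open.
Joint ranges: [-2.62, 2.62], [-0.44, 2.09], [-1.27, 1.32], [0.08, 2.57], [-1.32, 4.46], [0.12, 2], [-2.74, 2.74]. Speed limits (rad/s): [2.22, 2.22, 3.01, 3.01, 3.14, 3.14, 3.14].

## Interface

Orientations are given as a 3x3 rotation matrix whose columns are the frame's x, y, z axes.
In Python, from workcell import robot gives the robot as it stands.
- The arm moves only by the shell command python3 -m creep 'ROWS' [FORCE]. ROWS is JSON, a list of rows, each a list of 7 numbers: the shift along the world's x, y, z in cm, then the turn, a rotation vector about the world's x, y, z in rad, then the opening, from -1 (shut) to 1 (fully open). A call has exactly 10 rows; each row is the pose to reach, as a shift and turn from the pose commanded when the call began; what a row does not reach only later rows make up. A row lasts 1/12 s, in which the tool goes at most 41.7 mm and 7.16 degrees, less where a joint would pass 70% of its speed; a pose out of reach is approached as far as the arm can. A call with a gripper value outside its range is refused whole. The fingers move at their own pace and stop on an object; FORCE is the grip in N (left out, the last holds). Time passes only in rows, so rows that repeat a pose let the fingers close, or fill a call up. It gives the time, the measured TCP pose, the force, the opening and the grip force at its end, in the units of the state.
- robot.state(): the state, without advancing time (a new reading comes with each control period).
- robot.capture(name): name is "scene" or "side" or "wrist"; returns a dict with "frame" (400x640x3 uint8, red, green, blue), "camera_matrix" (3x3 intrinsics, pixels), "dist" ([k1, k2, p1, p2, k3] as OpenCV has them; the pictures are not rectified), "rvec" (rotation vector, rad) and "tvec" (3), from world to camera coordinates, as OpenCV has them. Camera axes: x right, y down, z forward; pixel columns grow to the right and rows downward; lengths in mm; the calibration is good to about 2 mm. A picture is of the moment at which its call begins. There is no depth.
- robot.finish_job(): hands the job in; it is judged then, once.
Trained networks look in the newest picture that a camera, given by its name, has taken for a name from the list of things; names that differ only in an ending like _2 or _b are one class to them, and where a whole thing is asked for, a point or a joint stands for the part that bears it (a point fixed in the world has none). Each returns a list of dicts, best first, with "score" (0 to 1); they miss things now and then, are a little off and sometimes report something else, mostly with a low value. They report only what shows in the picture. A call takes as long as a camera call.
- robot.look_for(label, camera): "extent" ([centre column, centre row, width, height] in pixels, round what is visible of it).
- robot.outline_of(label, camera): "pixels" (400x640 bool, what is visible of it) and "extent" ([centre column, centre row, width, height] in pixels, round what is visible of it).
- robot.pinpoint(label, camera): "uv" ([column, row] in pixels: a listed point, or the origin of a listed thing).
The state is a dict: "time_s": time; "joints": joint angles; "joint_vel": joint speeds; "joint_efforts": joint torques, N m; "tool_pos": TCP position; "orientation": TCP orientation; "contact_force": force on the tool from outside, world axes, zero at the start; "torque": the same for the moment, N m; "gripper_width": opening from 0.0 (shut) to 1.0 (fully open); "grip_force": force on a finger pad.
Only numpy, scipy, OpenCV 4.12 (cv2) and the standard library are available. Lean on these libraries where they do the work, as an engineer would, in place of code of your own. Each camera call takes 0.05 s, during which the arm holds its last target. There are 200 camera calls.

## Task

Each of the two culture dishes lies in a stand with a hinged status flag, red face up. The pink dish has been read: with the fingertips, gently push its stand's flag (the black thumb tail swings it up) right over its pivot until it lies flat on the other side, green face up. Pick nothing up, leave the yellow dish's flag as it is, and do not disturb the dishes or the other things on the bench.

Things in the scene. Friction and masses are not known exactly. Their poses are not given: they have to be found in the camera images.
- station_pink: stand of the pink dish, fixed to the bench, both stands alike: grey base 136 x 140 x 8 mm (x, y, z), origin under its centre, yaw within 0.35. In its frame (mm): dish nest at x -32, rim 12 high; hinge axis along x at y 0, height 58, centre x 34; posts at x 7 and 61, tops at 64; two rest pillars at x 34, y -55 and +55, tops at 56, just under the flag
- flag_pink (a joint): flag of the pink dish's stand: board 44 mm wide, 4 mm thick, reaching 62 mm from the hinge, one face red (white bar), one green (white disc). 0: flat to the stand's -y, red up; pi/2: upright; pi: flat to +y, green up; stops at 0 and pi. Starts at 0 to 0.25. 40 g; hinge friction 0.035 N m holds it wherever it is left
- pink_hinge (a point): middle of the hinge axis of the pink dish's flag, 58 mm above the bench, fixed to the stand and turned as it is (x along the axis)
- pink_tip (a point): middle of the flag board near its free end, 60 mm from the hinge axis, pink dish's stand; moves with the flag
- pink_tail (a point): end of the black thumb tail of the pink dish's flag: an arm 12 mm wide, 4 mm thick, rigid with the flag, from the hinge away from the board, ending 36 mm from the axis in a crossbar 22 mm long, 7 mm thick (this point). With the flag at 0 it rises at 40 degrees over the stand's +y side; pressing it down swings the flag up
- dish_pink: pink culture dish, closed, 63 mm across, 14 mm high, lying loose in the nest of its stand on top of the 8 mm base plate; origin at the centre of its underside
- station_yellow: stand of the yellow dish, fixed to the bench, both stands alike: grey base 136 x 140 x 8 mm (x, y, z), origin under its centre, yaw within 0.35. In its frame (mm): dish nest at x -32, rim 12 high; hinge axis along x at y 0, height 58, centre x 34; posts at x 7 and 61, tops at 64; two rest pillars at x 34, y -55 and +55, tops at 56, just under the flag
- flag_yellow (a joint): flag of the yellow dish's stand: board 44 mm wide, 4 mm thick, reaching 62 mm from the hinge, one face red (white bar), one green (white disc). 0: flat to the stand's -y, red up; pi/2: upright; pi: flat to +y, green up; stops at 0 and pi. Starts at 0 to 0.25. 40 g; hinge friction 0.035 N m holds it wherever it is left
- yellow_hinge (a point): middle of the hinge axis of the yellow dish's flag, 58 mm above the bench, fixed to the stand and turned as it is (x along the axis)
- yellow_tip (a point): middle of the flag board near its free end, 60 mm from the hinge axis, yellow dish's stand; moves with the flag
- yellow_tail (a point): end of the black thumb tail of the yellow dish's flag: an arm 12 mm wide, 4 mm thick, rigid with the flag, from the hinge away from the board, ending 36 mm from the axis in a crossbar 22 mm long, 7 mm thick (this point). With the flag at 0 it rises at 40 degrees over the stand's +y side; pressing it down swings the flag up
- dish_yellow: yellow culture dish, closed, 63 mm across, 14 mm high, lying loose in the nest of its stand on top of the 8 mm base plate; origin at the centre of its underside
- stain_bottle: brown stain bottle with white cap, 43 x 44 x 92 mm, loose on the bench, a bystander; origin at the centre of its underside
- bench_timer: white bench timer, 30 x 64 x 62 mm, loose on the bench, a bystander; origin at the centre of its underside
- rubber_bulb: orange rubber pipette bulb standing spout up, 47 x 47 x 108 mm, loose on the bench, a bystander; origin at the centre of its underside
- oil_bottle: small brown oil bottle with black cap, 31 x 32 x 68 mm, loose on the bench, a bystander; origin at the centre of its underside
- vial_2: small open glass vial with purple contents, 21 x 21 x 55 mm, loose on the bench, a bystander; origin at the centre of its underside
- mini_stapler: small blue stapler, 64 x 26 x 32 mm, loose on the bench, a bystander; origin at the centre of its underside

How it is judged:
By the outcome, as a careful person would: the job done as asked, in the order asked, and still so for the second after the job is handed in, with the robot touching nothing.
It also fails if it takes over 51 s, if anything falls off the work surface, if the arm or the gripper's body presses on something with over 40 N, if the wrist force passes 120 N, or if a joint passes its speed limit or range.

## Working session

There is one attempt and no reset: what is moved stays moved. The work goes in short steps, Python scripts to look and compute and a shell command to move; the robot and the scene stay as the last step left them, time stands still between calls to the robot, and variables do not carry over. Pictures are saved under pics/ and viewed, at most 10 in all, crops included, and the job is handed in when it is done.

```bash
mkdir -p pics
cat > h.py <<'E'
import numpy as np, cv2
from workcell import robot
def proj(c,P):
    return cv2.projectPoints(np.float64(P).reshape(-1,3),c["rvec"],c["tvec"],c["camera_matrix"],np.float64(c["dist"]))[0].reshape(-1,2)
def ray(c,uv):
    n=cv2.undistortPoints(np.float64(uv).reshape(1,1,2),c["camera_matrix"],np.float64(c["dist"])).ravel()
    R=cv2.Rodrigues(np.float64(c["rvec"]))[0]; o=-R.T@np.float64(c["tvec"]).ravel(); d=R.T@np.r_[n,1]
    return o,d
def atz(c,uv,z):
    o,d=ray(c,uv); return o+d*(z-o[2])/d[2]
def save(c,n): cv2.imwrite("pics/"+n,c["frame"][:,:,::-1])
E
python3 - <<'E'
from h import *
Z={"station_pink":0,"pink_hinge":58,"pink_tip":58,"pink_tail":81,"dish_pink":8,"yellow_hinge":58,"yellow_tip":58,"station_yellow":0,"dish_yellow":8,"stain_bottle":0,"bench_timer":0,"rubber_bulb":0,"oil_bottle":0,"vial_2":0,"mini_stapler":0}
for n in("scene","side"):
    c=robot.capture(n); save(c,n+"0.png")
    for k,z in Z.items():
        r=robot.pinpoint(k,n)
        for q in r[:2]: print(n,k,round(q["score"],2),np.round(q["uv"]),np.round(atz(c,q["uv"],z)))
print(robot.state()["orientation"])
E
```

```text
scene station_pink 0.74 [313. 237.] [475.  47.   0.]
scene station_pink 0.61 [309. 166.] [ 684. -169.    0.]
scene pink_hinge 0.97 [300. 215.] [510.  52.  58.]
scene pink_tip 0.86 [309. 199.] [532.  -5.  58.]
scene pink_tail 0.56 [294. 219.] [493.  89.  81.]
scene dish_pink 0.8 [325. 243.] [434.  48.   8.]
scene dish_pink 0.59 [300. 217.] [542.  21.   8.]
scene yellow_hinge 0.78 [358. 168.] [ 518. -191.   58.]
scene yellow_tip 0.76 [379. 159.] [ 499. -264.   58.]
scene yellow_tip 0.49 [325. 244.] [402.  86.  58.]
scene station_yellow 0.86 [368. 190.] [ 479. -191.    0.]
scene station_yellow 0.34 [291. 175.] [693. -97.   0.]
scene dish_yellow 0.88 [376. 193.] [ 449. -185.    8.]
scene stain_bottle 0.73 [236. 216.] [680. 124.   0.]
scene bench_timer 0.56 [258. 195.] [701.  26.   0.]
scene rubber_bulb 0.73 [330. 148.] [ 695. -282.    0.]
scene oil_bottle 0.53 [307. 166.] [ 687. -162.    0.]
scene vial_2 0.53 [293. 175.] [ 689. -101.    0.]
scene vial_2 0.41 [310. 237.] [480.  52.   0.]
scene mini_stapler 0.84 [275. 308.] [397. 253.   0.]
side station_pink 0.78 [299. 236.] [478.  51.   0
[... 440 characters left out ...]
0.] [ 518. -233.   58.]
side station_yellow 0.8 [337. 297.] [ 472. -191.    0.]
side station_yellow 0.17 [401. 249.] [681. -91.   0.]
side dish_yellow 0.58 [322. 293.] [ 443. -179.    8.]
side stain_bottle 0.61 [359. 212.] [675. 112.   0.]
side bench_timer 0.75 [383. 221.] [710.  41.   0.]
side bench_timer 0.34 [324. 217.] [572. 117.   0.]
side rubber_bulb 0.96 [449. 287.] [ 694. -249.    0.]
side oil_bottle 0.88 [429. 268.] [ 696. -180.    0.]
side vial_2 0.75 [399. 249.] [677. -91.   0.]
side mini_stapler 0.66 [246. 208.] [392. 250.   0.]
[[ 7.89098202e-05  9.99999996e-01  5.04152223e-05]
 [ 9.99999997e-01 -7.89104603e-05  1.26947577e-05]
 [ 1.26987359e-05  5.04142204e-05 -9.99999999e-01]]
```

Run:
```python
from h import *
c=robot.capture("wrist"); save(c,"w0.png")
for k in ["pink_hinge","pink_tip","pink_tail","dish_pink","station_pink"]:
    z={"pink_hinge":58,"pink_tip":62,"pink_tail":81,"dish_pink":8,"station_pink":0}[k]
    for q in robot.pinpoint(k,"wrist")[:2]: print(k,round(q["score"],2),np.round(q["uv"]),np.round(atz(c,q["uv"],z)))
a=cv2.imread("pics/scene0.png")[120:320,220:420]; b=cv2.imread("pics/side0.png")[150:350,220:420]
cv2.imwrite("pics/m0.png",cv2.resize(np.hstack([a,b]),(800,400),interpolation=cv2.INTER_CUBIC))
```

```text
pink_hinge 0.42 [219. 321.] [ 506. -168.   58.]
pink_hinge 0.34 [187. 125.] [497.  57.  58.]
pink_tip 0.95 [216. 178.] [521.   5.  62.]
pink_tip 0.16 [225. 333.] [ 513. -182.   62.]
pink_tail 0.96 [178.  89.] [502.  90.  81.]
pink_tail 0.35 [191. 117.] [510.  66.  81.]
dish_pink 0.95 [157. 130.] [443.  48.   8.]
dish_pink 0.49 [220. 319.] [ 490. -204.    8.]
station_pink 0.89 [184. 127.] [471.  50.   0.]
```

View pics/m0.png

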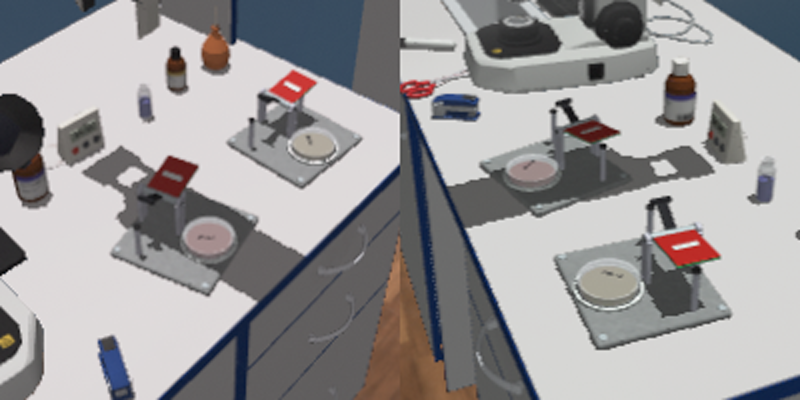

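View pics/w0.png

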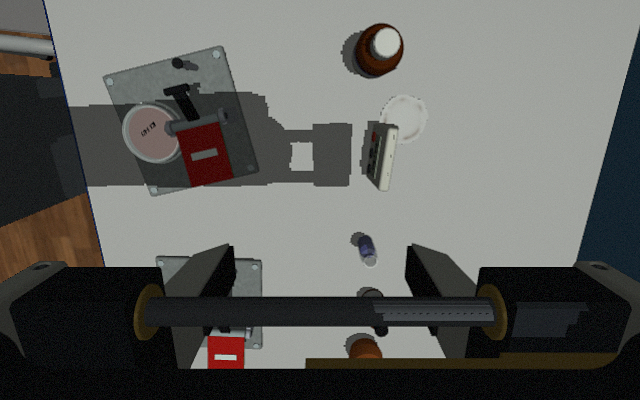

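Scene/side crops: the pink stand is centre-left, flag red up, tail up toward +y. The wrist view shows the pink base corners at about (104,77), (220,48), (258,172) and (153,194), with the tail crossbar at (176,90). I'll fit the stand pose from these.

Run:
```python
from h import *
from scipy.optimize import least_squares
c=robot.capture("wrist")
uv=np.float64([[104,77],[220,48],[258,172],[153,194]])
L=np.array([[-68,70,8],[68,70,8],[68,-70,8],[-68,-70,8.]])
def W(p,l):
    s,k=np.sin(p[2]),np.cos(p[2]); l=np.atleast_2d(l)
    return np.c_[p[0]+k*l[:,0]-s*l[:,1],p[1]+s*l[:,0]+k*l[:,1],l[:,2]]
r=least_squares(lambda p:(proj(c,W(p,L))-uv).ravel(),[477,49,.2],loss="soft_l1")
p=r.x;print(p,r.fun.round(1))
for th in(0,.12,.25):
    a=np.pi-th; t=np.radians(40)-th
    print(th,proj(c,W(p,[[12,62*np.cos(a),58+62*np.sin(a)],[56,62*np.cos(a),58+62*np.sin(a)],[34,36*np.cos(t),58+36*np.sin(t)]])).round().tolist())
print("hinge",W(p,[34,0,58]),"tail",W(p,[34,30,81]),"dish",W(p,[-32,0,8]))
for n,z in(("scene",58),("side",58)):
    cc=robot.capture(n); print(n,proj(cc,W(p,[[34,0,58],[0,0,0],[-32,0,8]])).round().tolist())
```

```text
[4.73907346e+02 5.11754003e+01 2.38633522e-01] [-3.8  0.   1.4 -3.8  2.6  0.5 -1.3  4.8]
0 [[198.0, 188.0], [239.0, 179.0], [177.0, 94.0]]
0.12 [[195.0, 190.0], [237.0, 180.0], [177.0, 91.0]]
0.25 [[192.0, 191.0], [234.0, 180.0], [178.0, 88.0]]
hinge [[506.94384989  59.21215346  58.        ]] tail [[499.8525971   88.36200996  81.        ]] dish [[442.81416559  43.61139732   8.        ]]
scene [[299.0, 217.0], [312.0, 238.0], [324.0, 240.0]]
side [[309.0, 212.0], [298.0, 237.0], [286.0, 238.0]]
```

```bash
python3 -m creep '[[-3,2.2,0,0,0,0.08,-1],[-6,4.5,0,0,0,0.16,-1],[-9,6.7,0,0,0,0.235,-1],[-12.6,9.2,0,0,0,0.235,-1],[-12.6,9.2,-3,0,0,0.235,-1],[-12.6,9.2,-6,0,0,0.235,-1],[-12.6,9.2,-9,0,0,0.235,-1],[-12.6,9.2,-11,0,0,0.235,-1],[-12.6,9.2,-12,0,0,0.235,-1],[-12.6,9.2,-12,0,0,0.235,-1]]'
python3 - <<'E'
from h import *
c=robot.capture("wrist"); save(c,"w1.png"); s=robot.capture("side"); save(s,"s1.png")
a=s["frame"][130:280,220:420]
cv2.imwrite("pics/m1.png",cv2.resize(np.vstack([cv2.resize(c["frame"],(400,250)),cv2.resize(a,(400,300))]),None,fx=1.05,fy=1.05)[:,:,::-1])
E
```

```text
time_s: 2.88
tool_pos: [497.8, 91.6, 105.0]
orientation: [[-0.233, 0.973, -0.003], [0.973, 0.233, -0.001], [-0.0, -0.004, -1.0]]
contact_force: [0.6, 0.4, 0.1]
gripper_width: 0.321
grip_force: 0.0
```

View pics/m1.png

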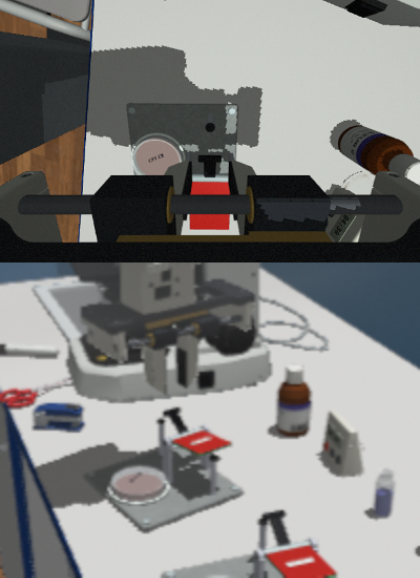

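The wrist view shows the fingers still closing, with the crossbar just beyond them. The side view puts the gripper behind and above the tail. I'll check with projections.

Run:
```python
from h import *
P=[[497.8,91.6,105],[499,89,81],[507,58,58]]
c=robot.capture("wrist"); print("wrist",proj(c,P).round().tolist(),[(round(q["score"],2),np.round(q["uv"]).tolist(),atz(c,q["uv"],79).round().tolist()) for q in robot.pinpoint("pink_tail","wrist")[:2]])
s=robot.capture("side"); print("side",proj(s,P).round().tolist(),[(round(q["score"],2),np.round(q["uv"]).tolist()) for q in robot.pinpoint("pink_tail","side")[:2]])
st=robot.state(); print(st["gripper_width"],st["tool_pos"],cv2.Rodrigues(np.float64(c["rvec"]))[0].T@-np.float64(c["tvec"]).ravel())
s=robot.capture("scene"); print("scene",proj(s,P).round().tolist()); save(s,"sc1.png")
cv2.imwrite("pics/m2.png",cv2.resize(np.hstack([s["frame"][120:280,200:360],c["frame"][150:310,240:400]])[:,:,::-1],(800,400),interpolation=cv2.INTER_CUBIC))
```

```text
wrist [[316.0, 259.0], [317.0, 245.0], [318.0, 272.0]] [(0.96, [320.0, 241.0], [500.0, 91.0, 79.0])]
side [[300.0, 190.0], [301.0, 199.0], [309.0, 212.0]] [(0.83, [301.0, 201.0])]
0.06272953997059895 [499.97237664  92.18894973 108.02340615] [480.04722968 173.29408247 264.43712381]
scene [[292.0, 211.0], [293.0, 218.0], [300.0, 217.0]]
```

View pics/m2.png

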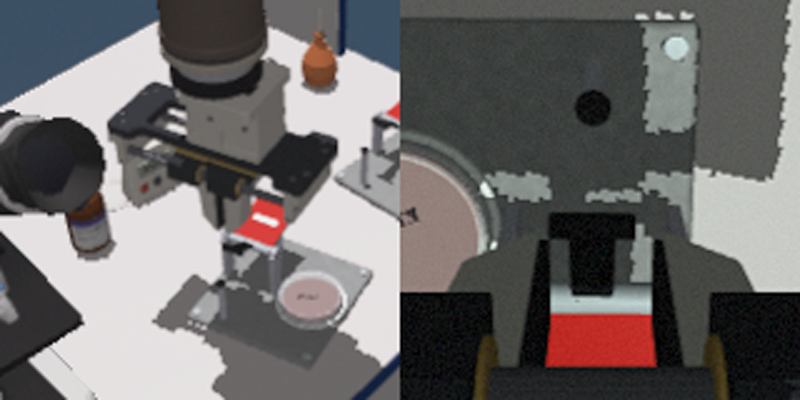

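```bash
python3 -m creep '[[-0.1,0.3,-1,0,0,0,-1],[-0.1,0.3,-1.6,0,0,0,-1],[-0.1,0.3,-2.1,0,0,0,-1],[-0.1,0.3,-2.5,0,0,0,-1],[-0.1,0.3,-3,0,0,0,-1],[-0.1,0.3,-3.4,0,0,0,-1],[-0.1,0.3,-3.8,0,0,0,-1],[-0.1,0.3,-4.2,0,0,0,-1],[-0.1,0.3,-4.6,0,0,0,-1],[-0.1,0.3,-4.6,0,0,0,-1]]'
python3 - <<'E'
from h import *
c=robot.capture("wrist");s=robot.capture("scene");d=robot.capture("side")
cv2.imwrite("pics/m3.png",np.hstack([cv2.resize(i,(390,390),interpolation=cv2.INTER_CUBIC) for i in(s["frame"][140:270,230:360],d["frame"][140:270,240:370])])[:,:,::-1])
E
```

```text
time_s: 4.07
tool_pos: [497.7, 94.7, 59.9]
orientation: [[-0.233, 0.973, -0.001], [0.973, 0.233, -0.0], [-0.0, -0.001, -1.0]]
contact_force: [-0.7, 0.1, -0.4]
gripper_width: 0.006
grip_force: 0.0
```

View pics/m3.png

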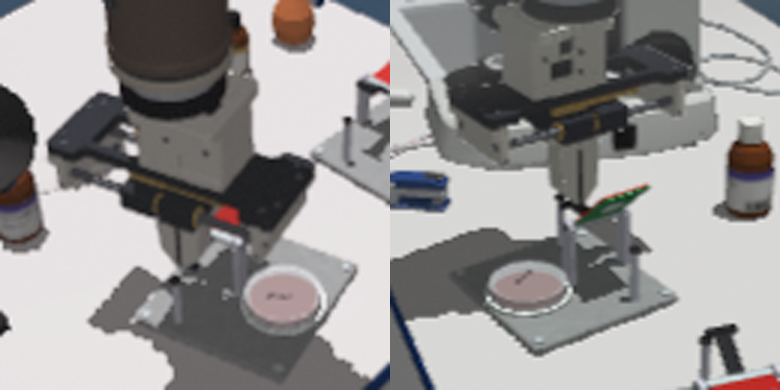

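The scene and side views show the flag swung up to about 35–40°, with the fingers on the tail. I'll press further.

```bash
python3 -m creep '[[0,0,-0.3,0,0,0,-1],[0,0,-0.6,0,0,0,-1],[0,0,-0.9,0,0,0,-1],[0,0,-1.2,0,0,0,-1],[0,0,-1.4,0,0,0,-1],[0,0,-1.4,0,0,0,-1],[0,0,0,0,0,0,-1],[0,0,2.5,0,0,0,-1],[0,0,6,0,0,0,-1],[0,0,10,0,0,0,-1]]'
python3 - <<'E'
from h import *
s=robot.capture("scene");d=robot.capture("side")
cv2.imwrite("pics/m4.png",np.hstack([cv2.resize(i,(390,390),interpolation=cv2.INTER_CUBIC) for i in(s["frame"][140:270,230:360],d["frame"][140:270,240:370])])[:,:,::-1])
for n,c in(("scene",s),("side",d)):
  print(n,[(round(q["score"],2),np.round(q["uv"]).tolist()) for q in robot.pinpoint("pink_tip",n)[:2]])
  for th in(.8,1,1.2,1.4,1.6):
    y=-60*np.cos(th);print(th,proj(c,[507-.233*y,58+.973*y,58+60*np.sin(th)]).round())
E
```

```text
time_s: 5.05
tool_pos: [496.5, 94.7, 160.7]
orientation: [[-0.233, 0.972, -0.004], [0.972, 0.233, -0.001], [0.0, -0.004, -1.0]]
contact_force: [0.2, -0.4, -0.7]
gripper_width: 0.001
grip_force: 0.0
scene []
0.8 [[307. 193.]]
1 [[306. 193.]]
1.2 [[303. 194.]]
1.4 [[301. 196.]]
1.6 [[298. 199.]]
side [(0.85, [318.0, 193.0])]
0.8 [[319. 203.]]
1 [[317. 198.]]
1.2 [[314. 195.]]
1.4 [[311. 192.]]
1.6 [[308. 190.]]
```

View pics/m4.png

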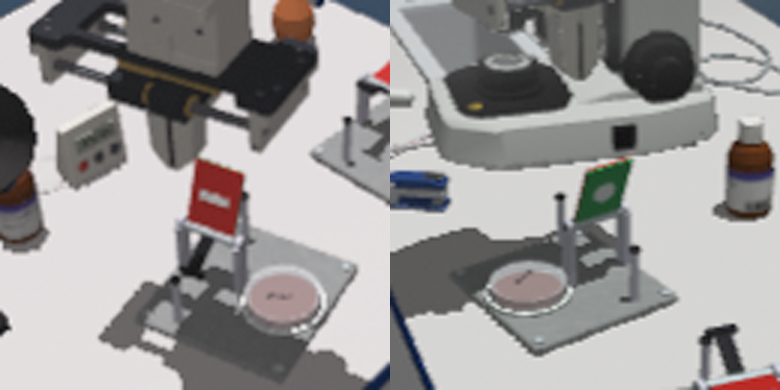

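The flag stands at about 65–70°, with green facing -y. Next the fingers go over to the -y side.

```bash
python3 -m creep '[[0.8,-3.2,0,0,0,0,-1],[1.6,-6.4,0,0,0,0,-1],[2.4,-9.5,0,0,0,0,-1],[2.4,-9.5,0,0,0,0,-1],[2.4,-9.5,-2,0,0,0,-1],[2.4,-9.5,-4,0,0,0,-1],[2.4,-9.5,-6,0,0,0,-1],[2.4,-9.5,-7.2,0,0,0,-1],[2.4,-9.5,-7.2,0,0,0,-1],[2.4,-9.5,-7.2,0,0,0,-1]]'
```

```text
time_s: 6.08
tool_pos: [520.7, 0.1, 87.4]
orientation: [[-0.233, 0.972, -0.004], [0.972, 0.233, -0.0], [0.001, -0.003, -1.0]]
contact_force: [0.6, -0.4, -0.4]
gripper_width: 0.004
grip_force: 0.0
```

```bash
python3 -m creep '[[-0.35,1.46,0,0,0,0,-1],[-0.7,2.92,0,0,0,0,-1],[-0.93,3.89,0,0,0,0,-1],[-1.12,4.67,0,0,0,0,-1],[-1.3,5.45,0,0,0,0,-1],[-1.49,6.23,0,0,0,0,-1],[-1.63,6.81,0,0,0,0,-1],[-1.82,7.59,-0.3,0,0,0,-1],[-1.96,8.17,-0.6,0,0,0,-1],[-2.03,8.47,-1,0,0,0,-1]]'
python3 - <<'E'
from h import *
s=robot.capture("scene");d=robot.capture("side")
cv2.imwrite("pics/m5.png",np.hstack([cv2.resize(i,(390,390),interpolation=cv2.INTER_CUBIC) for i in(s["frame"][140:270,230:360],d["frame"][140:270,240:370])])[:,:,::-1])
E
```

```text
time_s: 6.92
tool_pos: [501.6, 85.8, 78.5]
orientation: [[-0.234, 0.972, 0.0], [0.972, 0.234, 0.0], [0.0, 0.0, -1.0]]
contact_force: [1.1, -2.1, 0.6]
gripper_width: 0.003
grip_force: 0.4
```

View pics/m5.png

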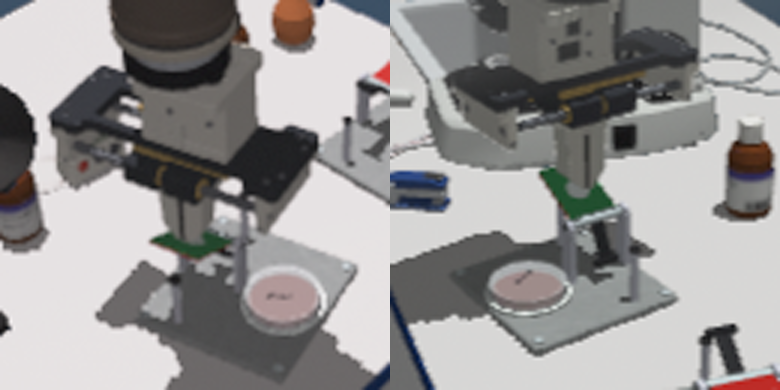

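The flag is over the pivot with green facing up, at about 150°. Now I'll press it down flat.

```bash
python3 -m creep '[[-0.03,0.15,-0.3,0,0,0,-1],[-0.07,0.3,-0.6,0,0,0,-1],[-0.1,0.4,-0.9,0,0,0,-1],[-0.1,0.4,-1.1,0,0,0,-1],[-0.1,0.4,-1.3,0,0,0,-1],[-0.1,0.4,-1.45,0,0,0,-1],[-0.1,0.4,-1.6,0,0,0,-1],[-0.1,0.4,-1.65,0,0,0,-1],[-0.1,0.4,-1.7,0,0,0,-1],[-0.1,0.4,-1.7,0,0,0,-1]]'
```

```text
time_s: 7.85
tool_pos: [500.8, 88.6, 61.7]
orientation: [[-0.233, 0.973, 0.0], [0.973, 0.233, -0.0], [-0.0, 0.0, -1.0]]
contact_force: [0.7, 0.4, 0.3]
gripper_width: 0.003
grip_force: 0.1
```

```bash
python3 -m creep '[[0,0,-0.03,0,0,0,-1],[0,0,-0.06,0,0,0,-1],[0,0,-0.09,0,0,0,-1],[0,0,-0.12,0,0,0,-1],[0,0,-0.15,0,0,0,-1],[0,0,-0.18,0,0,0,-1],[0,0,-0.2,0,0,0,-1],[0,0,-0.2,0,0,0,-1],[0,0,-0.2,0,0,0,-1],[0,0,-0.2,0,0,0,-1]]'
```

```text
time_s: 8.68
tool_pos: [500.7, 88.7, 60.2]
orientation: [[-0.233, 0.973, 0.0], [0.973, 0.233, 0.0], [-0.0, 0.0, -1.0]]
contact_force: [-2.4, -0.4, 7.8]
gripper_width: 0.007
grip_force: 3.8
```

Upward force is 7.8 N at z = 60.2, so the flag is on its stop. I'll retreat straight up and check.

```bash
python3 -m creep '[[0,0,0.5,0,0,0,-1],[0,0,1.5,0,0,0,-1],[0,0,4,0,0,0,-1],[0,0,7,0,0,0,-1],[0,0,10,0,0,0,-1],[0,0,13,0,0,0,-1],[0,0,15,0,0,0,-1],[0,0,15,0,0,0,-1],[0,0,15,0,0,0,-1],[0,0,15,0,0,0,-1]]'
python3 - <<'E'
from h import *
s=robot.capture("scene");d=robot.capture("side")
cv2.imwrite("pics/m6.png",np.hstack([cv2.resize(i,(390,390),interpolation=cv2.INTER_CUBIC) for i in(s["frame"][130:290,230:390],d["frame"][160:320,240:400])])[:,:,::-1])
for n,c in(("scene",s),("side",d)):
  print(n,[(round(q["score"],2),np.round(q["uv"]).tolist()) for q in robot.pinpoint("pink_tip",n)[:2]])
  for th in(2.9,3.14):
    y=-60*np.cos(th);print(th,proj(c,[507-.233*y,58+.973*y,58+60*np.sin(th)]).round())
  for k in("dish_pink","dish_yellow","yellow_tip"): print(k,[(round(q["score"],2),np.round(q["uv"]).tolist()) for q in robot.pinpoint(k,n)[:1]])
E
```

```text
time_s: 9.52
tool_pos: [500.3, 88.5, 209.6]
orientation: [[-0.233, 0.973, -0.0], [0.973, 0.233, -0.0], [-0.0, -0.0, -1.0]]
contact_force: [0.4, 0.1, -1.1]
gripper_width: 0.004
grip_force: 0.0
scene [(0.88, [287.0, 232.0])]
2.9 [[287. 228.]]
3.14 [[287. 233.]]
dish_pink [(0.62, [324.0, 241.0])]
dish_yellow [(0.8, [374.0, 194.0])]
yellow_tip [(0.82, [377.0, 159.0])]
side [(0.89, [296.0, 201.0])]
2.9 [[296. 198.]]
3.14 [[296. 203.]]
dish_pink [(0.57, [289.0, 240.0])]
dish_yellow [(0.7, [320.0, 296.0])]
yellow_tip [(0.97, [365.0, 281.0])]
```

View pics/m6.png

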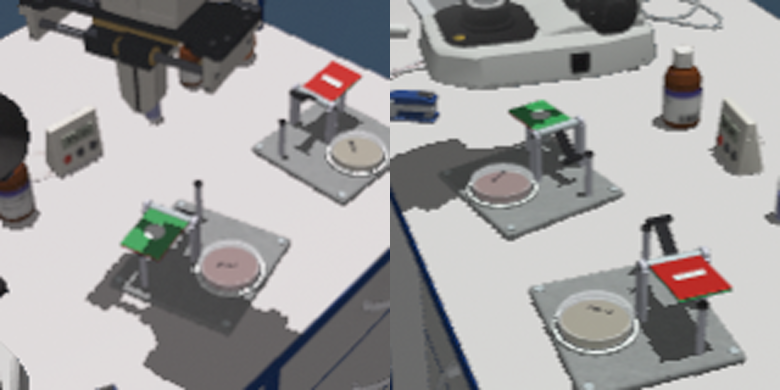

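The pink flag lies flat to +y with green up. The yellow flag is still red, and the dishes and other things are in place.

```bash
python3 -c "
from workcell import robot
print(robot.finish_job())"
```

```text
the job is handed in; nothing more can be done
None
```

The pink dish's flag now lies flat on the other side with its green face up; in the last pictures the yellow flag is still red, the dishes have not moved, and the job was handed in at about 10 s.

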